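# Jack up the front of a bench power supply and hold it

### The arm

A 7-joint arm with a two-finger parallel gripper is mounted at the origin on the work surface. World frame = base frame: x ahead of the robot, y to its left, z up, the work surface at z = 0. Lengths are in m, angles in rad, forces in N, time in s.
With the tool pointing down it reaches from about 0.4 to 0.85 m from the base axis. Payload 4.5 kg.
Tool frame: the origin (TCP) lies on the front face of the gripper's body, between the roots of the fingers; the fingertips stand 64 mm ahead of it and the grasp point (between the pads) lies 45 mm ahead of it; z points along the fingers, y is the line along which they close (so a half turn about z gives the same grasp; the last joint's range is limited). The gripper opens to 88 mm and grips with 3 to 60 N. Pads are 18 mm wide; open, the fingers measure 123 mm over their backs; the gripper's body (75 mm by 187 mm) begins 45 mm behind the grasp point.
Start: joints at [-1.116, 0.689, -0.195, 1.565, 0.157, 0.902, -0.215], TCP at [0.255, 0.571, 0.303] pointing down, gripper open.
Joint ranges: [-3.01, 3.01], [-0.46, 2.08], [-1.47, 1.51], [0.13, 2.56], [-1, 4.14], [0.04, 2.09], [-2.66, 2.66]. Speed limits (rad/s): [2.57, 2.57, 3.14, 3.14, 3.14, 3.14, 3.14].

### API

Orientations are given as [roll, pitch, yaw] about the fixed x, y, z axes, in that order (R = Rz(yaw) Ry(pitch) Rx(roll)).
In Python, from plant import env, imaging gives the robot as it stands.
- The arm moves only by the tool arm_command, never from a script. Its argument "motion" is a list that holds one entry, the list of rows, each a list of 5 numbers: the shift along the tool's x, y, z in mm, then the turn about the tool's z in degrees, then the opening, from 0 (shut) to 1 (fully open). In form: [[[x, y, z, yaw, gripper], ...]]. A call has 1 to 12 rows; each row is the pose to reach, as a shift and turn from the pose commanded when the call began, along the tool's axes at that moment; what a row does not reach only later rows make up. A row lasts 1/12 s, in which the tool goes at most 41.7 mm and 7.16 degrees, less where a joint would pass 70% of its speed; a pose out of reach is approached as far as the arm can. A call with a gripper value outside its range is refused whole. The fingers move at their own pace and stop on an object; "newtons" is the grip in N (left out, the last holds). Time passes only in rows, so rows that repeat a pose let the fingers close. It gives the time, the measured TCP pose, the force, the opening and the grip force at its end, in the units of the state.
- env.get_state(): the state, without advancing time (a new reading comes with each control period).
- imaging.snapshot(name): name is "scene" or "top" or "wrist"; returns the picture (420x560x3 uint8, blue, green, red); there is no depth.
- imaging.calibration(name): a dict with "fx", "fy", "cx", "cy" (pixels), "origin" and "attitude" of the camera in the world; the wrist camera has in their place "mount" (4x4, takes a point from camera to tool coordinates, whose origin is the TCP and whose axes are the flange's). Camera axes: x right, y down, z forward; pixel columns grow to the right and rows downward; lengths in m; the calibration is good to about 2 mm. The wrist camera is an equidistant fisheye: a pixel r from the principal point sees the ray r / f radians off the axis. A picture is of the moment at which its call begins: read the wrist's pose just before it. calibration takes no time and is no camera call.
- env.close_job(): hands the job in; it is judged then, once.
The state is a dict: "t": time; "q": joint angles; "dq": joint speeds; "tau": joint torques, N m; "tcp_pos": TCP position; "ee_rot": TCP orientation; "ft_force": force on the tool from outside, world axes, zero at the start; "wrist_torque": the same for the moment, N m; "gripper_width": finger opening in m; "finger_force": force on a finger pad.
Only numpy, scipy, OpenCV 4.12 (cv2) and the standard library are available. Lean on these libraries where they do the work, as an engineer would, in place of code of your own. Each camera call takes 0.05 s, during which the arm holds its last target. There are 200 camera calls.

### The job

Take the loose black cap off the saddle of the small lever jack and leave it standing upright, fully down in the round metal dish. Then stand the jack flat on the bench with its saddle centred under the lift point of the power supply (below the ring on the steel tab sticking out of its front). Pump the jack's handle down as far as it goes so that the jack alone raises the supply, and finish while still pressing the handle down, without bumping the other things about.

Things in the scene. Friction and masses are not known exactly. Their poses are not given: they have to be found in the camera images.
- cap: Loose black plastic cap standing on the jack's saddle at the start. Skirt 34 mm across and 16 mm tall (hollow from below, 9 mm deep, 30 mm bore), above it a round grip knob 22 mm across and 20 mm tall; 36 mm tall in all, 30 g. Origin: centre of its underside (rim of the skirt), z up. Lift it straight up at least 15 mm to clear the saddle.
- holder: Fixed round aluminium dish, 58 mm across, 16 mm tall, with a 40 mm wide recess whose floor is 5 mm above the bench; the cap stands in it skirt down. Origin: centre of its underside on the bench. It and the solder spool may swap places.
- jack: Loose steel lever jack, 0.9 kg. Base plate 200 x 60 x 8 mm (-95 to +105 mm along its x). Mid-way two upright cheeks, 40 mm wide over both (along y), 36 mm long, top 74 mm up: grip and carry it there from above, fingers closing along its y. Origin: underside, below the pivot between the cheeks (pivot 60 mm up). +x points to the saddle (80 mm off), -x to the pump handle (165 mm off).
- saddle_top (a point): Centre of the top of the jack's saddle, a steel stud 26 mm across with a rounded top, 80 mm from the jack's origin along +x; 53 mm above the jack's underside with the handle up. With the handle fully down it rises to about 85 mm and shifts about 4 mm towards the pivot.
- handle_top (a point): Middle of the top of the black rubber handle grip (80 mm long, 28 wide, 16 thick) at the lever's end, 165 mm from the jack's origin along -x; 107 mm above the jack's underside at rest, about 38 mm fully down; it moves almost straight down. A spring holds it up; with the supply on the saddle it takes 7 to 12 N. The saddle meets the supply about half way down.
- lever (a joint): Pump handle angle, rad: 0 at rest (handle up), 0.40 fully down at its stop. Springs back up when let go.
- lift_point (a point): Lift point: centre of the underside of a round steel pad (30 mm across, 11 mm thick) below the power supply's steel tab; 67 mm above the bench while the supply is down. The tab is 46 mm wide, its top 84 mm up, with a raised dark ring on top right above the lift point. The lift point is 40 mm in front of the supply's front face, 29 mm from the tab's tip.
- cradle: Fixed steel cradle plate, 240 x 260 x 8 mm, on which the grey power supply (220 x 250 mm, top 140 mm above the bench) stands, hinged along its rear edge. Origin: centre of the plate's underside. Its -x points to the front of the supply, where the tab sticks out; the lift point lies 150 mm from the origin along -x. The jack comes in along +x, lever square to the front face.
- chassis (a joint): How far the front of the power supply is raised, rad about its rear hinge: 0 = down, about 0.08 with the jack fully pumped under the lift point (about 20 mm at the pad).
- spool: Bystander: small solder spool with white ends, 54 mm across, 40 mm tall; origin at its underside.
- wire_spool: Bystander: spool of copper wire with white ends, 70 mm across, 50 mm tall; origin at its underside.
- screwdriver: Bystander: screwdriver with a yellow handle lying on the bench; origin at its underside.
- jar: Bystander: small jar, 48 mm across, 50 mm tall; origin at its underside.
- meter: Bystander: yellow hand-held multimeter lying flat, 150 x 75 x 36 mm; origin at its underside.
- saddle: The jack's steel saddle stud itself (see saddle_top); origin 80 mm from the pivot along the jack's +x, level with the pivot at rest.
- handle: The black rubber grip of the pump handle itself (see handle_top); origin at the grip's centre.
Not all that is in view belongs to the job. Of the things shaped like the cap, the black one is meant.

How it is judged:
By the outcome, as a careful person would: the job done as asked, in the order asked, and still so for the second after the job is handed in, while the arm keeps its last pose, push and grip.
It also fails if it takes over 66 s, if anything falls off the work surface, if the arm or the gripper's body presses on something with over 40 N, if the wrist force passes 120 N, or if a joint passes its speed limit or range.

## Working session

There is one attempt and no reset: what is moved stays moved. The work goes in short steps, Python scripts to look and compute and a tool call to move; the robot and the scene stay as the last step left them, time stands still between calls to the robot, and variables do not carry over. Pictures are saved under pics/ and viewed, at most 10 in all, crops included, and the job is handed in when it is done.

Besides the shell and the picture viewer there is one more tool, called by a JSON object that holds its "name" and its "arguments", one argument or row to a line. arm_command: Moves the arm, as the interface text tells. Its arguments: {"type":"object","properties":{"motion":{"type":"array"},"newtons":{"type":"number"}},"required":["motion"]}

```bash
mkdir -p pics; ls; python3 - <<'E'
from plant import env, imaging
import cv2
s=env.get_state(); print({k:s[k] for k in('t','tcp_pos','ee_rot','gripper_width','ft_force')})
for n in('top','scene'):
    cv2.imwrite(f'pics/{n}0.png',imaging.snapshot(n)); print(imaging.calibration(n))
print(imaging.calibration('wrist'))
E
```

```text
pics
{'t': 0.0, 'tcp_pos': array([0.25514147, 0.56998729, 0.30191616]), 'ee_rot': array([-3.13976288e+00,  1.53050333e-04,  2.72091920e+00]), 'gripper_width': 0.08806759278933309, 'ft_force': array([-0.57238257, -0.20869743,  0.23524965])}
{'fx': 440.0071232898538, 'fy': 440.0071232898538, 'cx': 279.53645874821524, 'cy': 218.77820591148367, 'origin': array([0.43243516, 0.02976512, 1.48822529]), 'attitude': array([-3.03459855, -0.02105846, -1.58181068])}
{'fx': 379.14643934061826, 'fy': 379.14643934061826, 'cx': 285.8436233694217, 'cy': 206.46803703852368, 'origin': array([ 1.31235476, -0.08502613,  0.66195759]), 'attitude': array([-2.21542557, -0.01612897,  1.42390814])}
{'fx': 325.19226210127806, 'fy': 325.19226210127806, 'cx': 286.82921220676496, 'cy': 207.33379890382386, 'mount': array([[-2.50447078e-04, -9.56830492e-01, -2.90646430e-01,
         7.42426139e-02],
       [ 9.99999803e-01, -4.07022685e-04,  4.78260433e-04,
        -1.11289053e-03],
       [-5.75913855e-04, -2.90646253e-01,  9.56830405e-01,
        -8.16598242e-02],
       [ 0.00000000e+00,  0.00000000e+00,  0.00000000e+00,
         1.00000000e+00]])}
```

View pics/top0.png

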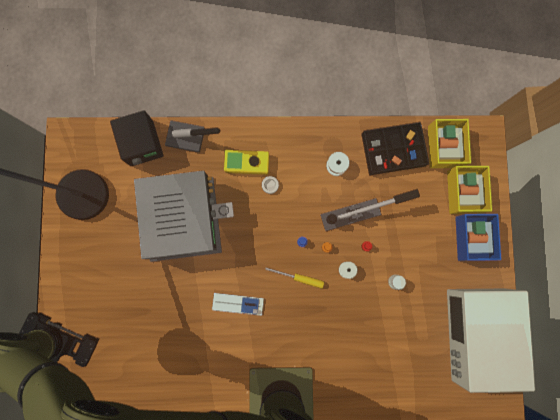

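View pics/scene0.png

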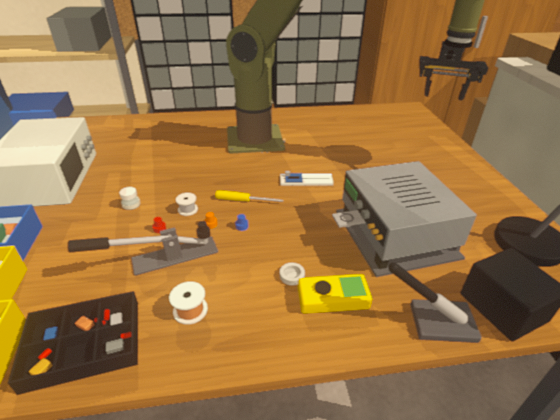

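Top view: the jack has its saddle and black cap at about (333,222), cheeks (358,213) and handle (408,196). The dish is at (270,185), the ring on the tab at (224,211), the solder spool at (348,270) and the wire spool at (338,163).
Cap-shaped candidates in the top view are blue (303,242), orange (327,247), red (367,246) and black on the saddle (333,222). The black one on the saddle is the one meant. I'll confirm that in a crop.

```bash
cat > h.py <<'E'
from plant import env, imaging
import numpy as np, cv2
from scipy.spatial.transform import Rotation as R
def rot(a): return R.from_euler('xyz',a).as_matrix()
def cam(n,s=None):
    c=imaging.calibration(n)
    if n!='wrist': return c,rot(c['attitude']),np.array(c['origin'])
    s=s or env.get_state(); T=rot(s['ee_rot']); M=c['mount']
    return c,T@M[:3,:3],T@M[:3,3]+s['tcp_pos']
def ray(n,u,v,s=None):
    c,A,o=cam(n,s); x=(u-c['cx'])/c['fx']; y=(v-c['cy'])/c['fy']
    if n=='wrist':
        r=np.hypot(x,y)+1e-12; d=np.array([x/r*np.sin(r),y/r*np.sin(r),np.cos(r)])
    else: d=np.array([x,y,1.])
    return o,A@d
def at(n,u,v,z,s=None):
    o,d=ray(n,u,v,s); return o+d*(z-o[2])/d[2]
def proj(n,P,s=None):
    c,A,o=cam(n,s); p=A.T@(np.array(P)-o)
    if n=='wrist':
        t=np.arctan2(np.hypot(p[0],p[1]),p[2]); h=np.hypot(p[0],p[1])+1e-12; q=p[:2]/h*t
    else: q=p[:2]/p[2]
    return np.array([c['fx']*q[0]+c['cx'],c['fy']*q[1]+c['cy']])
E
python3 - <<'E'
from h import *
t=cv2.imread('pics/top0.png')
a=cv2.resize(t[180:240,310:430],None,fx=6,fy=6,interpolation=cv2.INTER_CUBIC)
b=cv2.resize(t[165:225,205:295],None,fx=4,fy=4,interpolation=cv2.INTER_CUBIC)
s=cv2.imread('pics/scene0.png')
c=cv2.resize(s[210:275,60:225],None,fx=3,fy=3,interpolation=cv2.INTER_CUBIC)[:195]
o=np.zeros((600,800,3),np.uint8); o[:360,:720]=a; o[360:600,:360]=b; o[360:555,365:800]=c[:,60:495]
cv2.imwrite('pics/c0.png',o)
for n,u,v,z in(('cap',333,222,.08),('cheek',358,213,.074),('handle',408,196,.107),('dish',270,185,.016),('ring',224,211,.084),('spool',348,270,.04),('wire',338,163,.05),('meter',246,162,.036),('blue',303,242,.03)): print(n,at('top',u,v,z).round(3))
E
```

```text
cap [ 0.571 -0.174  0.08 ]
cheek [ 0.601 -0.257  0.074]
handle [ 0.65  -0.412  0.107]
dish [0.706 0.028 0.016]
ring [0.61  0.176 0.084]
spool [ 0.417 -0.225  0.04 ]
wire [ 0.772 -0.2    0.05 ]
meter [0.781 0.108 0.036]
blue [ 0.511 -0.08   0.03 ]
```

View pics/c0.png

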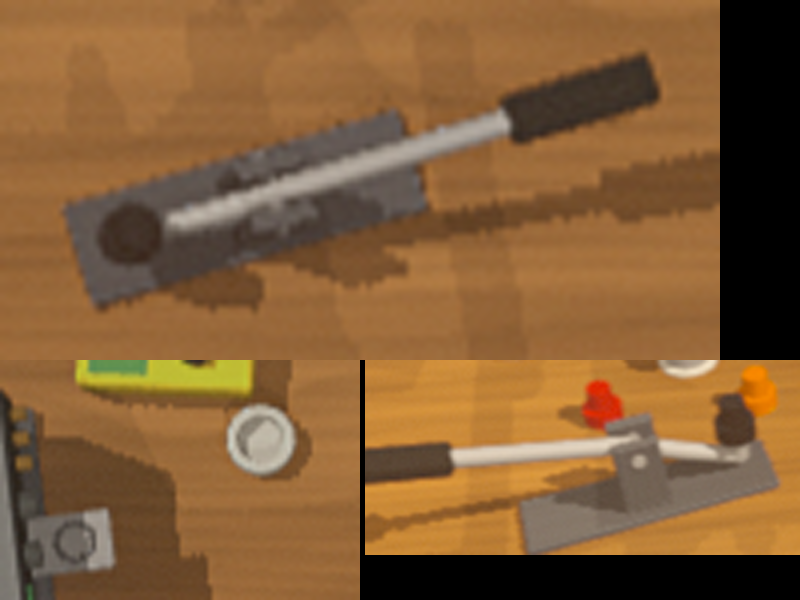

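The crop confirms that the black cap sits on the saddle stud, at the crop's (130,235). The red and orange ones are loose on the bench. The dish is the empty round one at (262,440) in the crop and the ring is at (75,542).

```bash
cat >> h.py <<'E'
def go(x,y,z,yawdeg,s=None):
    "shift in tool mm and turn in deg from the measured pose"
    s=s or env.get_state(); T=rot(s['ee_rot'])
    d=T.T@(np.array([x,y,z])-s['tcp_pos'])*1000
    w=-(yawdeg-np.degrees(s['ee_rot'][2])); w=(w+180)%360-180
    print('shift',d.round(1),'turn',round(w,1),'from',s['tcp_pos'].round(4),'yaw',np.degrees(s['ee_rot']).round(2)[2])
E
python3 - <<'E'
from h import *
f=lambda x,y:(310+(x+.5)/6-.5,180+(y+.5)/6-.5)
cap=at('top',*f(130,235),.065); ha=at('top',*f(583,97),.107)
print(cap,ha); d=cap-ha; print('yaw',np.degrees(np.arctan2(d[1],d[0])),'len(245)',np.hypot(*d[:2]))
P=[at('top',*f(*p),.008) for p in((65,208),(100,308),(425,208),(395,110))]
e=P[0]-P[3]; g=P[1]-P[2]; print('plate yaw',[np.degrees(np.arctan2(k[1],k[0])) for k in(e,g)],np.mean(P,0))
print('ring',at('top',223.4,210.1,.084),'dish',at('top',270.1,184.6,.016))
go(cap[0],cap[1],.28,107.5)
E
```

```text
[ 0.58360581 -0.17061535  0.065     ] [ 0.65093206 -0.40834488  0.107     ]
yaw 105.81240142892509 len(245) 0.24707924536129916
plate yaw [np.float64(106.06561513678811), np.float64(106.5081864497701)] [ 0.60432588 -0.24533717  0.008     ]
ring [0.61253335 0.17837253 0.084     ] dish [0.70713769 0.02775385 0.016     ]
shift [-602.3 -541.9   23. ] turn 48.4 from [0.2552 0.57   0.302 ] yaw 155.89
```

{"name": "arm_command", "arguments": {
  "motion": [
    [[-350, -315, 13, 45, 1], [-350, -315, 13, 45, 1], [-350, -315, 13, 45, 1], [-350, -315, 13, 45, 1], [-350, -315, 13, 45, 1], [-350, -315, 13, 45, 1], [-350, -315, 13, 45, 1], [-350, -315, 13, 45, 1], [-350, -315, 13, 45, 1], [-350, -315, 13, 45, 1], [-350, -315, 13, 45, 1], [-350, -315, 13, 45, 1]]
  ]
}}

```text
t: 1.1
tcp_pos: [0.4479, 0.133, 0.2895]
ee_rot: [-3.141, 0.004, 1.926]
ft_force: [0.4, 0.3, -0.9]
gripper_width: 0.0879
finger_force: 0.0
```

```bash
python3 - <<'E'
from h import *
go(.5836,-.1706,.28,106.1)
E
```

```text
shift [-331.8   21.6   10.7] turn 4.3 from [0.4479 0.133  0.2895] yaw 110.36
```

{"name": "arm_command", "arguments": {
  "motion": [
    [[-330, 22, 10, 4, 1], [-330, 22, 10, 4, 1], [-330, 22, 10, 4, 1], [-330, 22, 10, 4, 1], [-330, 22, 10, 4, 1], [-330, 22, 10, 4, 1], [-330, 22, 10, 4, 1], [-330, 22, 10, 4, 1], [-330, 22, 10, 4, 1], [-330, 22, 10, 4, 1], [-330, 22, 10, 4, 1]]
  ]
}}

```text
t: 2.02
tcp_pos: [0.5839, -0.1597, 0.2791]
ee_rot: [-3.141, -0.002, 1.866]
ft_force: [0.0, 0.8, 0.3]
gripper_width: 0.0881
finger_force: 0.0
```

```bash
python3 - <<'E'
from h import *
s=env.get_state(); im=imaging.snapshot('wrist'); cv2.imwrite('pics/w1.png',im)
np.save('w1.npy',np.r_[s['tcp_pos'],s['ee_rot']])
print(s['tcp_pos'],s['ee_rot'])
# show predicted points
for P in([.5836,-.1706,.08],[.5836,-.1706,.044],[.6509,-.4083,.107],[.605,-.247,.074]): print(proj('wrist',P,s))
E
```

```text
[ 0.58386466 -0.15969401  0.27911915] [-3.14071804e+00 -1.68310487e-03  1.86574814e+00]
[283.22416111 206.51668433]
[283.64689868 196.2846586 ]
[280.23342107 410.01274811]
[281.90592238 280.3053041 ]
```

View pics/w1.png

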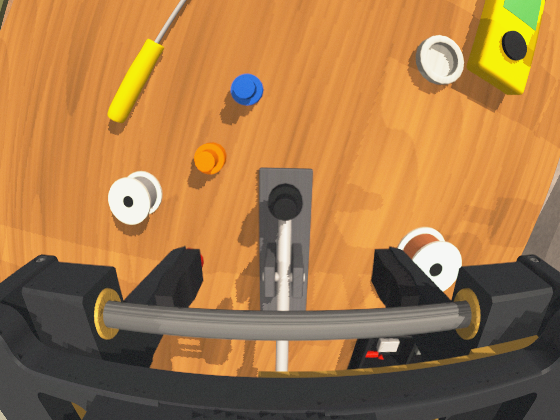

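The wrist view shows the black cap at about (286,201), the plate aligned with the tool, and the dish at (440,60). I'll refine these with masks.

```bash
python3 - <<'E'
from h import *
a=np.load('w1.npy'); s=dict(tcp_pos=a[:3],ee_rot=a[3:])
im=cv2.imread('pics/w1.png'); g=im.max(2)
m=(g<55).astype(np.uint8); m[:170]=0;m[225:]=0;m[:,:262]=0;m[:,:][:,310:]=0
n,l,st,c=cv2.connectedComponentsWithStats(m); i=1+st[1:,4].argmax(); print('cap blob',st[i],c[i])
print('at .062',at('wrist',*c[i],.062,s))
# knob top: darkest/edges
cr=im[180:225,262:312]; print(cv2.HoughCircles(cv2.resize(cv2.cvtColor(cr,6),None,fx=6,fy=6,interpolation=2),cv2.HOUGH_GRADIENT,1,20,param1=60,param2=20,minRadius=50,maxRadius=120))
# dish outer
hsv=cv2.cvtColor(im,40); m=((hsv[...,1]<70)&(hsv[...,2]>100)).astype(np.uint8); m[:,:405]=0;m[:,475:]=0;m[100:]=0;m[:25]=0
ct=max(cv2.findContours(m,0,2)[0],key=cv2.contourArea); e=cv2.fitEllipse(ct); print('dish',e,at('wrist',*e[0],.012,s))
# plate edges at saddle end & sides
for v in(180,240):
  row=hsv[v,240:330,1].astype(int); print(v,row[::1].tolist())
E
```

```text
cap blob [268 184  34  36 798] [284.57894737 201.15914787]
at .062 [ 0.5846467  -0.17032757  0.062     ]
[[[135.5 135.5 108. ]]]
dish ((439.5342712402344, 59.77305603027344), (45.5234489440918, 49.82143020629883), 146.03494262695312) [0.70739913 0.02692518 0.012     ]
180 [175, 175, 175, 173, 175, 174, 170, 172, 177, 175, 170, 172, 173, 175, 172, 181, 179, 168, 152, 66, 23, 23, 15, 24, 19, 18, 18, 18, 17, 19, 15, 21, 19, 21, 17, 17, 19, 19, 17, 19, 18, 16, 17, 20, 17, 24, 22, 25, 19, 23, 21, 19, 19, 19, 17, 18, 17, 15, 20, 19, 19, 21, 23, 17, 13, 21, 19, 19, 23, 21, 19, 24, 107, 168, 173, 175, 174, 173, 172, 173, 172, 174, 173, 173, 174, 171, 170, 176, 176, 173]
240 [165, 160, 162, 164, 165, 173, 171, 165, 166, 168, 161, 164, 173, 168, 164, 165, 162, 164, 159, 75, 19, 23, 18, 19, 17, 22, 20, 13, 16, 13, 16, 15, 13, 19, 16, 21, 23, 27, 35, 36, 30, 24, 18, 16, 9, 7, 11, 19, 25, 32, 35, 28, 21, 17, 19, 17, 22, 19, 21, 21, 19, 19, 20, 25, 19, 19, 19, 23, 19, 87, 162, 175, 173, 171, 173, 176, 179, 172, 175, 174, 173, 177, 176, 173, 170, 171, 170, 176, 172, 174]
```

```bash
python3 - <<'E'
from h import *
go(.5845,-.1705,.127,106.2)
E
```

```text
shift [-11.7  -2.7 152.3] turn 0.8 from [ 0.5839 -0.1587  0.2793] yaw 107.0
```

{"name": "arm_command", "arguments": {
  "motion": [
    [[-12, -3, 30, 1, 0.6], [-12, -3, 60, 1, 0.6], [-12, -3, 90, 1, 0.6], [-12, -3, 110, 1, 0.6], [-12, -3, 110, 1, 0.6], [-12, -3, 110, 1, 0.6]]
  ]
}}

```text
t: 2.57
tcp_pos: [0.5845, -0.1709, 0.1693]
ee_rot: [-3.14, -0.002, 1.851]
ft_force: [0.1, 0.0, 0.1]
gripper_width: 0.053
finger_force: 0.0
```

```bash
python3 - <<'E'
from h import *
go(.5845,-.1705,.127,106.2)
s=env.get_state(); im=imaging.snapshot('wrist'); cv2.imwrite('pics/w2.png',im)
print(s['gripper_width'])
g=im.max(2); m=(g<55).astype(np.uint8)
u,v=proj('wrist',[.5845,-.1705,.08],s); print(u,v)
c=im[int(v)-100:int(v)+60,int(u)-130:int(u)+130]; cv2.imwrite('pics/w2c.png',cv2.resize(c,None,fx=2.5,fy=2.5))
E
```

```text
shift [ 0.3  0.2 42.3] turn -0.2 from [ 0.5845 -0.1709  0.1693] yaw 106.04
0.05304079308054973
287.22774956713636 243.63532679217644
```

View pics/w2c.png

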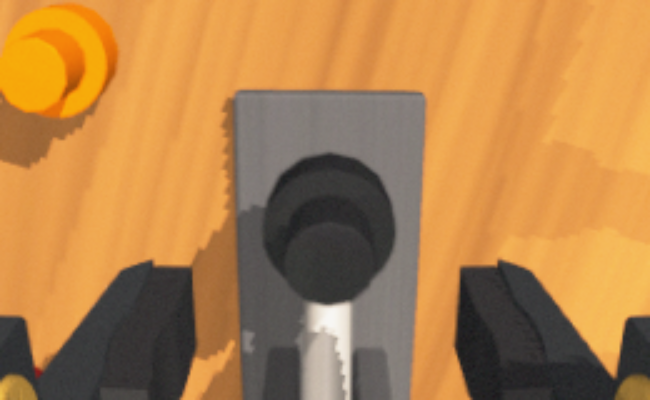

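The knob top is at full-image (289,248), about 2 mm toward tool −x from the estimate. I'll descend and grip.

{"name": "arm_command", "arguments": {
  "motion": [
    [[-2, 1, 15, 0, 0.6], [-2, 1, 30, 0, 0.6], [-2, 1, 42, 0, 0.6], [-2, 1, 42, 0, 0.6], [-2, 1, 42, 0, 0.2], [-2, 1, 42, 0, 0.1], [-2, 1, 42, 0, 0.1], [-2, 1, 42, 0, 0.1], [-2, 1, 42, 0, 0.1], [-2, 1, 42, 0, 0.1]]
  ],
  "newtons": 15
}}

```text
t: 3.45
tcp_pos: [0.5867, -0.1745, 0.1283]
ee_rot: [3.141, 0.0, 1.848]
ft_force: [-0.0, -0.1, 2.4]
gripper_width: 0.0213
finger_force: 15.0
```

{"name": "arm_command", "arguments": {
  "motion": [
    [[0, 0, -15, 0, 0.1], [0, 0, -35, 0, 0.1], [0, 0, -60, 0, 0.1], [0, 0, -80, 0, 0.1], [0, 0, -80, 0, 0.1], [0, 0, -80, 0, 0.1]]
  ]
}}

```text
t: 3.95
tcp_pos: [0.5869, -0.1746, 0.2086]
ee_rot: [3.14, 0.001, 1.848]
ft_force: [0.3, 0.2, -0.3]
gripper_width: 0.0215
finger_force: 15.0
```

```bash
python3 - <<'E'
from h import *
s=env.get_state(); print(s['t'],s['ft_force'],s['gripper_width'],s['finger_force'])
im=imaging.snapshot('wrist'); cv2.imwrite('pics/w3.png',im[100:,100:480])
go(.7073,.0272,.20,106)
E
```

```text
3.95 [ 0.29450791  0.20321731 -0.2706293 ] 0.021542655384379494 14.998520761728287
shift [160.7 171.7   7.5] turn -0.1 from [ 0.5862 -0.1744  0.2075] yaw 105.89
```

View pics/w3.png

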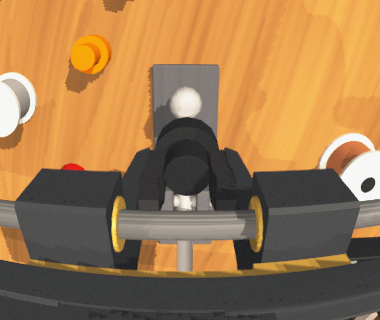

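The cap is held, with its knob top at full-image (287,273), and the bare saddle shows at (285,202).

```bash
python3 - <<'E'
from h import *
s=env.get_state(); T=rot(s['ee_rot'])
for p in((287,273),(287,270),(287,276)):
  print('knob in tool mm',1000*T.T@(at('wrist',*p,s['tcp_pos'][2]-.048,s)-s['tcp_pos']))
p=at('wrist',285.5,202,.052,s); print('saddle',p)
E
```

```text
knob in tool mm [ 3.50494506  0.15616605 48.00069292]
knob in tool mm [ 5.04476006  0.1562201  48.00100802]
knob in tool mm [ 1.94965989  0.15611585 48.00037466]
saddle [ 0.58357373 -0.16881731  0.052     ]
```

{"name": "arm_command", "arguments": {
  "motion": [
    [[30, 33, 0, 0, 0.1], [60, 65, 0, 0, 0.1], [90, 97, 0, 0, 0.1], [120, 130, 0, 0, 0.1], [150, 160, 0, 0, 0.1], [158, 170, 0, 0, 0.1], [158, 170, 0, 0, 0.1], [158, 170, 0, 0, 0.1]]
  ]
}}

```text
t: 4.67
tcp_pos: [0.706, 0.0265, 0.2053]
ee_rot: [-3.139, -0.001, 1.852]
ft_force: [-0.9, -0.8, -0.8]
gripper_width: 0.0213
finger_force: 15.0
```

```bash
python3 - <<'E'
from h import *
go(.7073,.0272,.13,106)
s=env.get_state(); im=imaging.snapshot('wrist'); cv2.imwrite('pics/w4.png',im[100:,100:480])
print('dish rim pred',proj('wrist',[.7073,.0272,.016],s))
E
```

```text
shift [ 0.2  1.6 75.3] turn 0.1 from [0.706  0.0265 0.2053] yaw 106.1
dish rim pred [289.06228939 197.88543795]
```

View pics/w4.png

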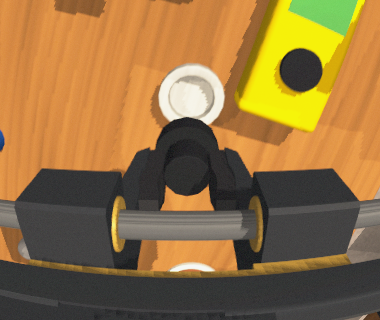

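{"name": "arm_command", "arguments": {
  "motion": [
    [[-2, 2, 25, 0, 0.1], [-2, 2, 50, 0, 0.1], [-2, 2, 75, 0, 0.1], [-2, 2, 90, 0, 0.1], [-2, 2, 96, 0, 0.1], [-2, 2, 96, 0, 0.1], [-2, 2, 96, 0, 0.1]]
  ]
}}

```text
t: 5.3
tcp_pos: [0.7095, 0.0219, 0.1123]
ee_rot: [3.141, 0.001, 1.847]
ft_force: [-0.2, -0.3, -0.2]
gripper_width: 0.0213
finger_force: 15.0
```

```bash
python3 - <<'E'
from h import *
go(.7073,.0272,.089,106)
s=env.get_state(); im=imaging.snapshot('wrist'); cv2.imwrite('pics/w5.png',cv2.resize(im[130:330,180:400],None,fx=3,fy=3))
E
```

```text
shift [ 5.7 -0.7 23.3] turn -0.2 from [0.7095 0.0219 0.1123] yaw 105.84
```

View pics/w5.png

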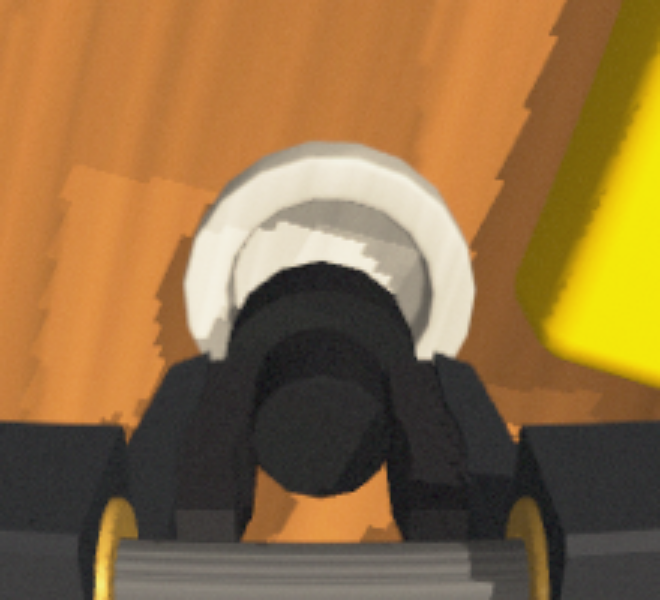

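The dish recess is centred at crop (332,296) and the knob top at (322,432). I'll compute the offset.

```bash
python3 - <<'E'
from h import *
s=env.get_state(); T=rot(s['ee_rot']); z=s['tcp_pos'][2]
f=lambda x,y:(180+(x+1)/3-.33,130+(y+1)/3-.33)
t=lambda u,z:(1000*T.T@(at('wrist',*f(*u),z,s)-s['tcp_pos'])).round(1)
print('left/right/top of recess rim',t((232,296),.016),t((432,296),.016),t((332,198),.016))
print('outer rim L/R',t((187,285),.016),t((473,285),.016))
print('knob c, L,R,bottom',t((322,432),z-.048),t((254,432),z-.048),t((388,432),z-.048),t((322,496),z-.048))
print('skirt top-edge front (zrel -.084 underside)',t((322,262),z-.084),t((322,262),z-.068))
E
```

```text
left/right/top of recess rim [  6.4 -17.3  97.1] [ 6.3 22.  97.1] [26.3  2.3 97.1]
outer rim L/R [  8.7 -26.1  97. ] [ 8.6 30.  97.2]
knob c, L,R,bottom [ 3.   0.3 48. ] [ 2.9 -9.9 48. ] [ 2.9 10.3 48. ] [-8.5  0.3 48. ]
skirt top-edge front (zrel -.084 underside) [17.9  0.3 84. ] [23.3  0.3 68. ]
```

{"name": "arm_command", "arguments": {
  "motion": [
    [[4, 2, 0, 0, 0.1], [4, 2, 4, 0, 0.1], [4, 2, 9, 0, 0.1], [4, 2, 14, 0, 0.1], [4, 2, 18, 0, 0.1], [4, 2, 20, 0, 0.1], [4, 2, 20, 0, 0.1]]
  ]
}}

```text
t: 5.93
tcp_pos: [0.7094, 0.0269, 0.0907]
ee_rot: [-3.14, -0.0, 1.848]
ft_force: [0.2, -0.2, -0.4]
gripper_width: 0.0213
finger_force: 15.0
```

{"name": "arm_command", "arguments": {
  "motion": [
    [[0, 0, 1, 0, 0.1], [0, 0, 2, 0, 0.1], [0, 0, 2, 0, 0.1]]
  ]
}}

```text
t: 6.18
tcp_pos: [0.71, 0.0271, 0.0896]
ee_rot: [3.142, -0.0, 1.848]
ft_force: [-0.6, 0.0, -0.3]
gripper_width: 0.0215
finger_force: 15.0
```

{"name": "arm_command", "arguments": {
  "motion": [
    [[0, 0, 1, 0, 0.1], [0, 0, 2, 0, 0.1], [0, 0, 2, 0, 0.1]]
  ]
}}

```text
t: 6.43
tcp_pos: [0.7102, 0.027, 0.0893]
ee_rot: [3.141, 0.0, 1.848]
ft_force: [-3.1, -0.1, 8.7]
gripper_width: 0.0214
finger_force: 15.0
```

Floor contact is at z ≈ 0.089, as expected. I'll release and rise, then look.

{"name": "arm_command", "arguments": {
  "motion": [
    [[0, 0, -1, 0, 0.1], [0, 0, -1, 0, 0.45], [0, 0, -1, 0, 0.45], [0, 0, -1, 0, 0.45], [0, 0, -1, 0, 0.45], [0, 0, -20, 0, 0.45], [0, 0, -50, 0, 0.45], [0, 0, -80, 0, 0.45], [0, 0, -110, 0, 0.6], [0, 0, -110, 0, 0.9], [0, 0, -110, 0, 0.9]]
  ]
}}

```text
t: 7.35
tcp_pos: [0.7112, 0.0271, 0.1999]
ee_rot: [3.137, 0.001, 1.848]
ft_force: [-0.1, -0.1, -0.2]
gripper_width: 0.0577
finger_force: 0.0
```

```bash
python3 - <<'E'
from h import *
s=env.get_state(); im=imaging.snapshot('wrist'); t=imaging.snapshot('top'); cv2.imwrite('pics/top6.png',t); cv2.imwrite('pics/w6f.png',im)
np.save('w6.npy',np.r_[s['tcp_pos'],s['ee_rot']])
o=np.zeros((420,760,3),np.uint8); o[:,:360]=cv2.resize(im[110:290,210:364],(360,420)); o[:,365:]=cv2.resize(t[160:255,210:299],(395,420)); cv2.imwrite('pics/w6.png',o)
# saddle + jack target
go(.605,-.247,.25,106)
E
```

```text
shift [-235.  -175.4  -53.1] turn -0.1 from [0.7093 0.0271 0.1967] yaw 105.89
```

View pics/w6.png

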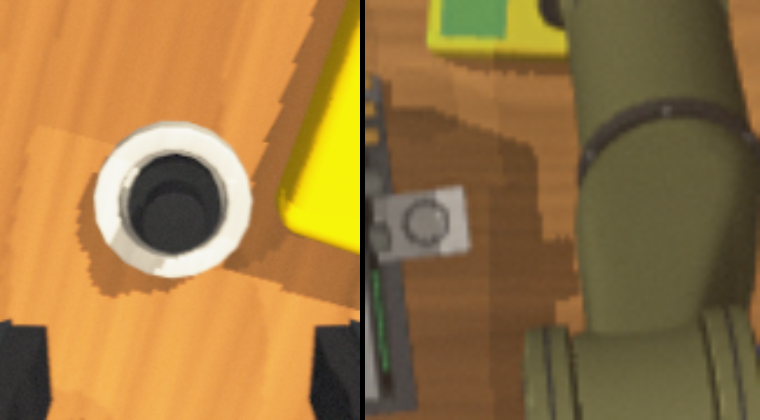

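The cap stands in the dish recess, inside the rim, at (175,205) in the left crop. The ring is at (426,222) in the right crop, and the tab is tilted about 5°. I'll measure the tab from close by.

```bash
python3 - <<'E'
from h import *
go(.615,.125,.27,95)
E
```

```text
shift [120.  -64.  -73.1] turn 10.9 from [0.7093 0.0271 0.1967] yaw 105.89
```

{"name": "arm_command", "arguments": {
  "motion": [
    [[40, -21, -40, 5, 0.9], [80, -42, -73, 11, 0.9], [120, -64, -73, 11, 0.9], [120, -64, -73, 11, 0.9], [120, -64, -73, 11, 0.9]]
  ]
}}

```text
t: 7.87
tcp_pos: [0.6108, 0.1327, 0.2709]
ee_rot: [-3.137, -0.006, 1.666]
ft_force: [-0.4, 0.9, 0.3]
gripper_width: 0.0795
finger_force: 0.0
```

```bash
python3 - <<'E'
from h import *
s=env.get_state(); im=imaging.snapshot('wrist'); cv2.imwrite('pics/w7.png',im); np.save('w7.npy',np.r_[s['tcp_pos'],s['ee_rot']])
u,v=proj('wrist',[.6125,.178,.084],s); print(u,v,s['tcp_pos'],np.degrees(s['ee_rot']))
u,v=int(u),int(v); c=cv2.cvtColor(im[v-40:v+40,u-40:u+40],6); b=cv2.resize(c,None,fx=6,fy=6,interpolation=2)
for p2 in(40,25):
  h=cv2.HoughCircles(b,cv2.HOUGH_GRADIENT,1,30,param1=80,param2=p2,minRadius=40,maxRadius=150); print(h)
  if h is not None:
    for x,y,r in h[0][:3]:
      U=u-40+(x+.5)/6-.5;V=v-40+(y+.5)/6-.5; print(U,V,r/6,at('wrist',U,V,.085,s))
cv2.imwrite('pics/w7c.png',np.hstack([b,b]))
hsv=cv2.cvtColor(im,40); m=((hsv[...,1]<60)&(hsv[...,2]>90)).astype(np.uint8)
n,l,st,ce=cv2.connectedComponentsWithStats(m); print(l[v,u],l[v+12,u+15],[st[i].tolist() for i in range(1,n) if st[i,4]>300])
E
```

```text
294.6904119292112 147.63751075602266 [0.61084843 0.13274459 0.27085477] [-179.74144685   -0.33085924   95.4458863 ]
[[[259.5 252.5  91.6]]]
296.83334 148.66667 15.266666 [0.61431437 0.17742407 0.085     ]
[[[259.5 252.5  91.6]
  [288.5 229.5  85.9]
  [228.5 247.5  63.8]]]
296.83334 148.66667 15.266666 [0.61431437 0.17742407 0.085     ]
301.66666 144.83333 14.316667 [0.617957   0.18099917 0.085     ]
291.66666 147.83333 10.633333 [0.61000681 0.17769797 0.085     ]
20 20 [[121, 0, 348, 109, 34876], [487, 0, 73, 119, 3945], [38, 95, 43, 129, 3115], [176, 102, 197, 82, 5425], [518, 117, 42, 155, 3346], [337, 251, 30, 46, 627], [116, 302, 342, 38, 9437]]
```

```bash
python3 - <<'E'
from h import *
a=np.load('w7.npy'); s=dict(tcp_pos=a[:3],ee_rot=a[3:]); im=cv2.imread('pics/w7.png')
hsv=cv2.cvtColor(im,40); m=((hsv[...,1]<60)&(hsv[...,2]>90)).astype(np.uint8)
n,l,st,ce=cv2.connectedComponentsWithStats(m); k=l==l[160,312]
print(st[l[160,312]])
for v in range(120,188,6):
  x=np.flatnonzero(k[v]); print(v,x.min() if len(x) else None,x.max() if len(x) else None,len(x))
tip=[(c,np.flatnonzero(k[:,c]).max()) for c in range(275,320,3)]
print([t[1] for t in tip])
P=np.array([at('wrist',c,r+.5,.084,s) for c,r in tip]); f=np.polyfit(P[:,0],P[:,1],1); print('tip dir deg',np.degrees(np.arctan(f[0])),'dist to ring(29)')
r=np.array([.6143,.1774]); print(abs(f[0]*r[0]+f[1]-r[1])/np.hypot(1,f[0]))
for vs in(range(150,176,2),):
  for fn in('min','max'):
    Q=np.array([at('wrist',getattr(np.flatnonzero(k[v]),fn)()+(.5 if fn=='max' else -.5),v,.084,s) for v in vs]); g=np.polyfit(Q[:,1],Q[:,0],1)
    print(fn,'side yaw',90-np.degrees(np.arctan(g[0])),'x at ring y',np.polyval(g,.1774),'resid',np.std(Q[:,0]-np.polyval(g,Q[:,1])))
E
```

```text
[ 176  102  197   82 5425]
120 269 323 55
126 269 323 55
132 269 323 54
138 269 323 54
144 270 323 53
150 270 323 52
156 270 323 54
162 270 324 55
168 270 324 55
174 270 324 55
180 270 324 55
186 None None 0
[np.int64(183), np.int64(183), np.int64(182), np.int64(182), np.int64(182), np.int64(182), np.int64(182), np.int64(182), np.int64(182), np.int64(182), np.int64(182), np.int64(182), np.int64(182), np.int64(182), np.int64(182)]
tip dir deg 6.484638490491163 dist to ring(29)
0.028927654020596792
min side yaw 94.8385562910739 x at ring y 0.5916337677919477 resid 2.278960102413505e-06
max side yaw 99.19919090612927 x at ring y 0.6368430044836083 resid 0.00027376248866677316
```

```bash
python3 - <<'E'
from h import *
t=cv2.imread('pics/top0.png'); hsv=cv2.cvtColor(t,40)
g=cv2.GaussianBlur(cv2.cvtColor(t,6),(3,3),0); e=cv2.Canny(g,40,110); e[:165]=0;e[270:]=0;e[:,:125]=0;e[:,245:]=0
L=cv2.HoughLinesP(e,1,np.pi/720,25,minLineLength=35,maxLineGap=6)
for x0,y0,x1,y1 in L[:,0]:
  d=at('top',x1,y1,.14)-at('top',x0,y0,.14); print((x0,y0,x1,y1),round(np.hypot(x1-x0,y1-y0)),np.degrees(np.arctan2(d[1],d[0])).round(1)%90)
s=np.load('w7.npy'); s=dict(tcp_pos=s[:3],ee_rot=s[3:])
im=cv2.imread('pics/w7.png'); hsv=cv2.cvtColor(im,40); 
# tab sides: subpixel edges by saturation threshold
for a,b in((262,278),(316,332)):
  Q=[]
  for v in range(122,182,2):
    r=hsv[v,a:b,1].astype(float); lo,hi=r.min(),r.max(); 
    if hi-lo<60: continue
    w=r>(lo+hi)/2; i=np.flatnonzero(np.diff(w.astype(int)))
    if len(i)!=1: continue
    i=i[0]; x=a+i+((lo+hi)/2-r[i])/(r[i+1]-r[i]); Q.append(at('wrist',x,v,.084,s))
  Q=np.array(Q); g=np.polyfit(Q[:,1],Q[:,0],1); print('side yaw',90-np.degrees(np.arctan(g[0])),len(Q),np.polyval(g,.1774))
E
```

```text
(np.int32(204), np.int32(172), np.int32(212), np.int32(249)) 77 6.199999999999989
(np.int32(144), np.int32(258), np.int32(214), np.int32(249)) 71 6.799999999999997
(np.int32(137), np.int32(218), np.int32(141), np.int32(257)) 39 7.099999999999994
side yaw 96.34786728731112 30 0.5907840112039304
side yaw 96.7926261682416 30 0.6374894656995692
```

```bash
python3 - <<'E'
from h import *
go(.606,-.248,.24,106.1)
E
```

```text
shift [-375.2  -41.6   29.3] turn -10.8 from [0.6129 0.1294 0.2702] yaw 95.29
```

{"name": "arm_command", "arguments": {
  "motion": [
    [[-37, -4, 0, -2, 1], [-75, -8, 0, -5, 1], [-112, -12, 10, -8, 1], [-150, -16, 20, -11, 1], [-187, -20, 25, -11, 1], [-225, -25, 29, -11, 1], [-262, -29, 29, -11, 1], [-300, -33, 29, -11, 1], [-337, -37, 29, -11, 1], [-374, -42, 29, -11, 1], [-374, -42, 29, -11, 1], [-374, -42, 29, -11, 1]]
  ]
}}

```text
t: 8.92
tcp_pos: [0.6036, -0.2563, 0.2396]
ee_rot: [-3.138, 0.001, 1.841]
ft_force: [0.4, 1.2, -0.8]
gripper_width: 0.0879
finger_force: 0.0
```

```bash
python3 - <<'E'
from h import *
s=env.get_state(); im=imaging.snapshot('wrist'); cv2.imwrite('pics/w8.png',im); np.save('w8.npy',np.r_[s['tcp_pos'],s['ee_rot']])
T=rot(s['ee_rot']); go(.606,-.248,.18,106.1,s)
u,v=proj('wrist',[.5836,-.169,.05],s); print(u,v); u,v=int(u),int(v)
g=im.min(2)[v-30:v+30,u-30:u+30]; m=(g>140).astype(np.uint8); n,l,st,c=cv2.connectedComponentsWithStats(m)
for i in range(1,n):
  if st[i,4]>40: p=c[i]+[u-30,v-30]; print('bright',st[i],p,at('wrist',*p,.05,s))
# plate side edges
hsv=cv2.cvtColor(im,40); P=[[],[]]
for vv in range(v-12,v+60,3):
  w=(hsv[vv,u-70:u+70,1]<60); x=np.flatnonzero(w)
  if len(x): P[0].append((u-70+x.min()-.5,vv)); P[1].append((u-70+x.max()+.5,vv))
for q in P:
  Q=np.array([at('wrist',*p,.008,s) for p in q]); gg=np.polyfit(Q[:,1],Q[:,0],1); r=Q[:,0]-np.polyval(gg,Q[:,1]); print('plate side yaw',90-np.degrees(np.arctan(gg[0])),'x at y=-.2',np.polyval(gg,-.2),np.std(r))
E
```

```text
shift [ 7.5  4.7 59.6] turn -0.6 from [ 0.6036 -0.2563  0.2396] yaw 105.46
292.5022443366175 92.45384492288822
bright [ 20  20  28  28 585] [295.01367521  95.24102564] [ 0.58620302 -0.17068935  0.05      ]
bright [28 49 12 11 65] [297.26153846 118.03076923] [ 0.59309368 -0.18850879  0.05      ]
plate side yaw 105.00031871924472 x at y=-.2 0.5630625558494828 2.944917824526379e-05
plate side yaw 105.56316409838291 x at y=-.2 0.6237200296393571 0.0003304302908656177
```

{"name": "arm_command", "arguments": {
  "motion": [
    [[7, 5, 30, 0, 1], [7, 5, 60, 0, 1], [7, 5, 90, 0, 1], [7, 5, 110, 0, 1], [7, 5, 125, 0, 1], [7, 5, 132, 0, 1], [7, 5, 132, 0, 1]]
  ]
}}

```text
t: 9.55
tcp_pos: [0.6077, -0.241, 0.1073]
ee_rot: [-3.139, -0.003, 1.85]
ft_force: [-0.0, -0.1, -0.0]
gripper_width: 0.0882
finger_force: 0.0
```

```bash
cat > sad.py <<'E'
from h import *
def saddle(zs,tag):
    s=env.get_state(); im=imaging.snapshot('wrist'); cv2.imwrite(f'pics/{tag}.png',im); T=rot(s['ee_rot'])
    g=im.min(2); m=(g>140).astype(np.uint8); P=s['tcp_pos']+T@np.array([.08,0,0]); P[2]=zs
    u,v=proj('wrist',P,s).astype(int); a,b=max(v-45,0),max(u-45,0); n,l,st,c=cv2.connectedComponentsWithStats(m[a:v+45,b:u+45])
    print('pred',u,v,'tcp',s['tcp_pos'].round(4),np.degrees(s['ee_rot']).round(2),'ft',s['ft_force'].round(1),s['gripper_width'],s['finger_force'])
    for i in range(1,n):
        if st[i,4]>80: p=c[i]+[b,a]; print(st[i],p.round(1),'world',at('wrist',*p,zs,s).round(4),'tool mm',(1000*T.T@(at('wrist',*p,zs,s)-s['tcp_pos'])).round(1))
    return s,im
E
python3 -c "
from sad import *
saddle(.05,'w9')"
```

```text
pred 287 97 tcp [ 0.6077 -0.241   0.1073] [-179.83   -0.2   106.01] ft [-0.  -0.1 -0. ] 0.08819902656928957 0.0
[  14   38   56   52 2274] [283.4 115.9] world [ 0.5863 -0.1722  0.05  ] tool mm [71.9 -1.4 57.6]
```

{"name": "arm_command", "arguments": {
  "motion": [
    [[-8, -1, 0, 0, 1], [-8, -1, 0, 0, 1], [-8, -1, 0, 0, 0.4], [-8, -1, 0, 0, 0.4], [-8, -1, 0, 0, 0.4], [-8, -1, 0, 0, 0.4], [-8, -1, 0, 0, 0.4], [-8, -1, 0, 0, 0.4], [-8, -1, 0, 0, 0.4]]
  ],
  "newtons": 50
}}

```text
t: 10.35
tcp_pos: [0.6094, -0.2511, 0.1097]
ee_rot: [-3.141, -0.0, 1.848]
ft_force: [-7.5, -1.3, 7.2]
gripper_width: 0.0437
finger_force: 4.6
```

```bash
python3 -c "
from sad import *
saddle(.05,'w10')"
```

```text
pred 286 97 tcp [ 0.6094 -0.2511  0.1097] [-1.7995e+02 -2.0000e-02  1.0590e+02] ft [-7.5 -1.3  7.2] 0.04368963846250781 4.612248464254662
[  16   14   56   54 2269] [284.3  92.4] world [ 0.5859 -0.1724  0.05  ] tool mm [82.1 -1.  59.7]
[ 32  69  25  21 379] [286.8 132.9] world [ 0.5918 -0.1891  0.05  ] tool mm [64.5  0.1 59.7]
```

Fingers are still closing, so I'll let them settle.

{"name": "arm_command", "arguments": {
  "motion": [
    [[0, 0, 0, 0, 0.4], [0, 0, 0, 0, 0.4], [0, 0, 0, 0, 0.4], [0, 0, 0, 0, 0.4]]
  ],
  "newtons": 50
}}

```text
t: 10.73
tcp_pos: [0.6078, -0.2516, 0.1095]
ee_rot: [-3.138, -0.001, 1.847]
ft_force: [-5.2, -0.5, 3.9]
gripper_width: 0.0396
finger_force: 50.0
```

{"name": "arm_command", "arguments": {
  "motion": [
    [[0, 0, -5, 0, 0.4], [0, 0, -15, 0, 0.4], [0, 0, -30, 0, 0.4], [0, 0, -50, 0, 0.4], [0, 0, -60, 0, 0.4], [0, 0, -60, 0, 0.4], [0, 0, -60, 0, 0.4]]
  ]
}}

```text
t: 11.32
tcp_pos: [0.6101, -0.2509, 0.1699]
ee_rot: [3.14, 0.0, 1.848]
ft_force: [0.5, -0.5, -8.5]
gripper_width: 0.0393
finger_force: 50.0
```

```bash
python3 -c "
from sad import *
s,im=saddle(.112,'w11')
go(.6231,-.02,.170,96.5,s)"
```

```text
pred 286 96 tcp [ 0.6101 -0.2509  0.1699] [1.7993e+02 1.0000e-02 1.0591e+02] ft [ 0.5 -0.5 -8.5] 0.03932975427332625 49.97515073977411
[  19   15   57   52 2220] [288.1  91.9] world [ 0.5883 -0.1717  0.112 ] tool mm [82.2  0.6 57.8]
[ 35  70  26  20 416] [288.1 132.2] world [ 0.593  -0.1883  0.112 ] tool mm [64.9  0.6 57.9]
shift [ 2.185e+02  7.580e+01 -1.000e-01] turn 9.4 from [ 0.6101 -0.2509  0.1699] yaw 105.91
```

```bash
python3 -c "
from sad import *
go(.632,.02,.170,96.5)"
```

```text
shift [254.1  96.   -0.9] turn 9.4 from [ 0.6093 -0.2507  0.1689] yaw 105.91
```

{"name": "arm_command", "arguments": {
  "motion": [
    [[10, 4, 0, 1, 0.4], [32, 12, 0, 2, 0.4], [60, 23, 0, 3, 0.4], [88, 33, 0, 4, 0.4], [116, 44, 0, 5, 0.4], [144, 54, 0, 6, 0.4], [172, 65, 0, 7, 0.4], [200, 75, 0, 8, 0.4], [228, 86, 0, 9, 0.4], [245, 93, 0, 9.4, 0.4], [254, 96, 0, 9.4, 0.4], [254, 96, 0, 9.4, 0.4]]
  ]
}}

```text
t: 12.37
tcp_pos: [0.632, 0.0238, 0.1685]
ee_rot: [-3.14, -0.003, 1.69]
ft_force: [-0.9, 1.0, -8.6]
gripper_width: 0.0397
finger_force: 50.0
```

```bash
python3 -c "
from sad import *
s,im=saddle(.112,'w12')
go(.632,.02,.113,96.5,s)"
```

```text
pred 286 97 tcp [0.632  0.0238 0.1685] [-179.91   -0.18   96.8 ] ft [-0.9  1.  -8.6] 0.039749720953532325 49.97502635233104
[  21   15   54   49 2014] [288.9  90.7] world [0.6233 0.1062 0.112 ] tool mm [82.7  1.2 56.7]
[ 40  75  21  15 143] [294.  137.1] world [0.6278 0.0868 0.112 ] tool mm [62.9  3.4 56.7]
shift [-3.9 -0.3 55.5] turn 0.3 from [0.632  0.0238 0.1685] yaw 96.8
```

{"name": "arm_command", "arguments": {
  "motion": [
    [[0, 0, 20, 0, 0.4], [0, 0, 40, 0, 0.4], [0, 0, 50, 0, 0.4], [0, 0, 55, 0, 0.4], [0, 0, 55, 0, 0.4], [0, 0, 55, 0, 0.4]]
  ]
}}

```text
t: 12.92
tcp_pos: [0.6329, 0.0184, 0.115]
ee_rot: [3.141, 0.001, 1.683]
ft_force: [0.7, 0.6, -8.7]
gripper_width: 0.0397
finger_force: 50.0
```

```bash
cat > ring.py <<'E'
from h import *
def ring(s,im,guess=(.6142,.1775)):
    T=rot(s['ee_rot']); u,v=proj('wrist',[*guess,.085],s).astype(int); print('ring pred',u,v)
    a,b=max(v-70,0),max(u-70,0); q=cv2.cvtColor(im[a:v+70,b:u+70],6); q=cv2.resize(q,None,fx=4,fy=4,interpolation=2)
    h=cv2.HoughCircles(q,cv2.HOUGH_GRADIENT,1,20,param1=80,param2=30,minRadius=60,maxRadius=160)
    for x,y,r in ([] if h is None else h[0][:3]):
        U=b+(x+.5)/4-.5; V=a+(y+.5)/4-.5; P=at('wrist',U,V,.085,s); print(round(U,1),round(V,1),'r',r/4,P.round(4),'tool mm',(1000*T.T@(P-s['tcp_pos'])).round(1))
E
python3 -c "
from sad import *; from ring import *
s,im=saddle(.055,'w13'); ring(s,im)
go(.6233,.096,.113,96.5,s)"
```

```text
pred 285 97 tcp [0.6329 0.0184 0.115 ] [1.7997e+02 3.0000e-02 9.6420e+01] ft [ 0.7  0.6 -8.7] 0.03970070148876401 49.97567125596106
[  22   15   54   49 2009] [288.9  90.9] world [0.6249 0.1008 0.055 ] tool mm [82.8  1.2 60. ]
[ 40  76  22  14 136] [293.6 137.5] world [0.6292 0.0808 0.055 ] tool mm [62.5  3.3 60. ]
ring pred 283 -102
shift [78.2 -0.8  2. ] turn -0.1 from [0.6329 0.0184 0.115 ] yaw 96.42
```

{"name": "arm_command", "arguments": {
  "motion": [
    [[15, 0, 0, 0, 0.4], [35, -1, 0, 0, 0.4], [55, -1, 0, 0, 0.4], [68, -1, 0, 0, 0.4], [73, -1, 0, 0, 0.4], [73, -1, 0, 0, 0.4], [73, -1, 0, 0, 0.4]]
  ]
}}

```text
t: 13.55
tcp_pos: [0.6237, 0.0906, 0.1152]
ee_rot: [3.141, 0.002, 1.684]
ft_force: [0.3, -2.1, -9.0]
gripper_width: 0.0393
finger_force: 50.0
```

```bash
python3 -c "
from sad import *; from ring import *
s,im=saddle(.055,'w14'); ring(s,im)
go(.6233,.096,.113,96.5,s)"
```

```text
pred 285 97 tcp [0.6237 0.0906 0.1152] [1.7996e+02 9.0000e-02 9.6470e+01] ft [ 0.3 -2.1 -9. ] 0.039338114795666804 49.97532779350877
[   9    0   75   59 3639] [285.7  77.8] world [0.6136 0.1785 0.055 ] tool mm [88.5 -0.1 60. ]
[   0   41   90   49 2610] [283.9 125.9] world [0.6152 0.1575 0.055 ] tool mm [67.5 -1.  60. ]
ring pred 286 72
285.5 73.5 r 37.725 [0.6138 0.1769 0.085 ] tool mm [86.9 -0.1 30. ]
shift [5.4 0.2 2.1] turn -0.0 from [0.6237 0.0906 0.1152] yaw 96.47
```

{"name": "arm_command", "arguments": {
  "motion": [
    [[3, -0.5, 0, 0, 0.4], [5.5, -0.5, 0, 0, 0.4], [5.5, -0.5, 0, 0, 0.4], [5.5, -0.5, 2, 0, 0.4], [5.5, -0.5, 3.5, 0, 0.4], [5.5, -0.5, 4.5, 0, 0.4], [5.5, -0.5, 4.5, 0, 0.4]]
  ]
}}

```text
t: 14.18
tcp_pos: [0.622, 0.0971, 0.1098]
ee_rot: [-3.141, 0.0, 1.684]
ft_force: [-0.2, -0.1, -7.9]
gripper_width: 0.0397
finger_force: 50.0
```

```bash
python3 -c "
from sad import *; from ring import *
s,im=saddle(.055,'w15'); ring(s,im)
go(.6233,.096,.11,96.5,s)"
```

```text
pred 286 96 tcp [0.622  0.0971 0.1098] [-1.7996e+02  1.0000e-02  9.6480e+01] ft [-0.2 -0.1 -7.9] 0.03969369362586438 49.97516761533916
[  0   0  14  18 125] [245.   56.6] world [0.5941 0.1919 0.055 ] tool mm [ 97.4 -16.9  54.8]
[   9    1   79   77 4701] [288.9  89.8] world [0.6138 0.1796 0.055 ] tool mm [82.9  1.2 54.8]
[  0  60  47  30 447] [252.5 131.9] world [0.6006 0.1604 0.055 ] tool mm [ 65.4 -14.   54.8]
[ 57  69  33  21 270] [320.7 134.3] world [0.6291 0.1626 0.055 ] tool mm [64.3 14.5 54.8]
ring pred 290 90
shift [-1.2  1.2 -0.2] turn -0.0 from [0.622  0.0971 0.1098] yaw 96.48
```

{"name": "arm_command", "arguments": {
  "motion": [
    [[0, 0, 0.7, 0, 0.4], [0, 0, 1.4, 0, 0.4], [0, 0, 1.4, 0, 0.4]]
  ]
}}

```text
t: 14.48
tcp_pos: [0.6223, 0.0972, 0.1096]
ee_rot: [3.141, 0.0, 1.684]
ft_force: [-0.6, -0.7, -0.4]
gripper_width: 0.0397
finger_force: 50.0
```

{"name": "arm_command", "arguments": {
  "motion": [
    [[0, 0, 0, 0, 0.5], [0, 0, 0, 0, 0.6], [0, 0, 0, 0, 0.75], [0, 0, 0, 0, 0.75], [0, 0, -15, 0, 0.75], [0, 0, -40, 0, 0.75], [0, 0, -75, 0, 0.75], [0, 0, -110, 0, 0.75], [0, 0, -110, 0, 0.75], [0, 0, -110, 0, 0.75]]
  ]
}}

```text
t: 15.32
tcp_pos: [0.6236, 0.0975, 0.2212]
ee_rot: [3.136, -0.0, 1.684]
ft_force: [-0.3, -0.6, -0.8]
gripper_width: 0.0663
finger_force: 0.0
```

```bash
python3 - <<'E'
from h import *; from ring import *
s=env.get_state(); im=imaging.snapshot('wrist'); cv2.imwrite('pics/w16.png',im); ring(s,im); T=rot(s['ee_rot'])
print(s['t'],s['tcp_pos'],np.degrees(s['ee_rot']),s['gripper_width'])
hsv=cv2.cvtColor(im,40); P=[[],[]]
u0,v0=proj('wrist',[.6225,.097,.008],s).astype(int); print(u0,v0)
t=imaging.snapshot('top'); cv2.imwrite('pics/top16.png',t)
im2=imaging.snapshot('scene'); cv2.imwrite('pics/scene16.png',im2)
o=np.zeros((600,800,3),np.uint8); o[:400,:400]=cv2.resize(im[60:260,190:390],(400,400)); o[:400,400:]=cv2.resize(t[150:250,200:300],(400,400)); o[400:,:400]=cv2.resize(im2[190:290,250:450],(400,200)); cv2.imwrite('pics/v16.png',o)
E
```

```text
ring pred 284 101
283.8 100.5 r 25.175 [0.6135 0.1781 0.085 ] tool mm [ 81.2  -1.7 136.3]
278.8 98.2 r 30.15 [0.61   0.1792 0.085 ] tool mm [ 82.7  -5.  136.3]
285.0 94.0 r 25.925 [0.6138 0.1825 0.085 ] tool mm [ 85.5  -0.9 136.3]
15.3167 [0.62363515 0.09747687 0.22124135] [ 1.79679720e+02 -2.84967906e-02  9.64823162e+01] 0.06632775546667262
284 191
```

View pics/v16.png

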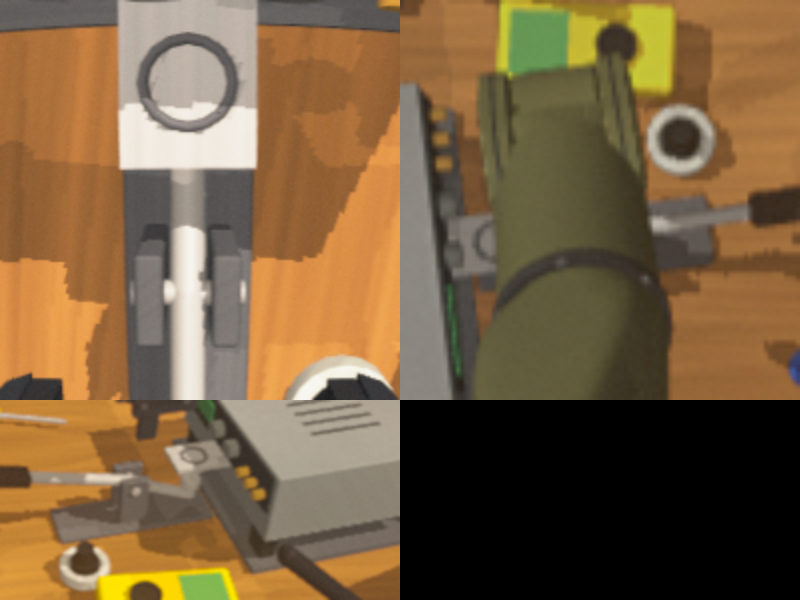

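The jack stands square under the tab. The ring and lever share column 188 in the left crop, and the capped dish is undisturbed. Next I'll locate the handle in the top picture and move over it.

```bash
python3 - <<'E'
from h import *
t=cv2.imread('pics/top16.png'); u,v=proj('top',[.6406,-.0647,.107]); print(u,v)
u,v=int(u),int(v); g=t[v-15:v+15,u-25:u+25].max(2); m=(g<75).astype(np.uint8); n,l,st,c=cv2.connectedComponentsWithStats(m)
for i in range(1,n):
  if st[i,4]>40: p=c[i]+[u-25,v-15]; print(st[i],p,at('top',*p,.107))
go(.6406,-.0647,.2,96.5)
E
```

```text
299.3946394640955 199.78321702069903
[ 13  12  25  10 179] [299.30726257 200.62569832] [ 0.6378997  -0.06437945  0.107     ]
shift [-163.1    0.9   17.5] turn 0.0 from [0.6213 0.0973 0.2175] yaw 96.5
```

{"name": "arm_command", "arguments": {
  "motion": [
    [[-20, 0, 0, 0, 0.4], [-50, 0, 0, 0, 0.2], [-80, 0, 0, 0, 0], [-110, 0, 0, 0, 0], [-140, 0, 5, 0, 0], [-160, 0, 15, 0, 0], [-163, 0, 15, 0, 0], [-163, 0, 15, 0, 0], [-163, 0, 15, 0, 0], [-163, 0, 15, 0, 0]]
  ],
  "newtons": 20
}}

```text
t: 16.3
tcp_pos: [0.6406, -0.0619, 0.2035]
ee_rot: [-3.141, -0.002, 1.687]
ft_force: [-0.3, 0.2, 0.1]
gripper_width: 0.0022
finger_force: 0.0
```

```bash
python3 - <<'E'
from h import *
go(.6398,-.0647,.174,96.5)
print(env.get_state()['gripper_width'])
E
```

```text
shift [-2.7 -1.1 29.5] turn 0.2 from [ 0.6406 -0.0619  0.2035] yaw 96.66
0.002164370324088187
```

Press down gradually.

{"name": "arm_command", "arguments": {
  "motion": [
    [[-2, -1, 10, 0, 0], [-2, -1, 20, 0, 0], [-2, -1, 27, 0, 0], [-2, -1, 32, 0, 0], [-2, -1, 37, 0, 0], [-2, -1, 42, 0, 0], [-2, -1, 47, 0, 0], [-2, -1, 50, 0, 0], [-2, -1, 50, 0, 0]]
  ]
}}

```text
t: 17.05
tcp_pos: [0.6399, -0.067, 0.1533]
ee_rot: [-3.142, 0.0, 1.684]
ft_force: [-0.3, -0.6, 2.5]
gripper_width: 0.0004
finger_force: 1.0
```

{"name": "arm_command", "arguments": {
  "motion": [
    [[0, 0, 4, 0, 0], [0, 0, 8, 0, 0], [0, 0, 12, 0, 0], [0, 0, 16, 0, 0], [0, 0, 20, 0, 0], [0, 0, 24, 0, 0], [0, 0, 28, 0, 0], [0, 0, 32, 0, 0], [0, 0, 36, 0, 0], [0, 0, 40, 0, 0], [0, 0, 40, 0, 0]]
  ]
}}

```text
t: 17.97
tcp_pos: [0.6403, -0.0679, 0.1145]
ee_rot: [3.14, 0.002, 1.683]
ft_force: [-1.0, -3.1, 10.0]
gripper_width: 0.0008
finger_force: 5.1
```

```bash
python3 - <<'E'
from h import *
t=imaging.snapshot('top'); cv2.imwrite('pics/top17.png',t)
s=imaging.snapshot('scene'); cv2.imwrite('pics/scene17.png',s)
a=cv2.imread('pics/scene16.png')
# ring/tab motion in scene image: template shift
x,y=325,205; q=cv2.cvtColor(a[y:y+35,x:x+45],6); w=cv2.cvtColor(s[y-20:y+55,x-20:x+65],6)
r=cv2.matchTemplate(w,q,5); print(cv2.minMaxLoc(r))
print(env.get_state()['ft_force'],proj('scene',[.614,.1775,.084]),proj('scene',[.614,.1775,.104]),proj('scene',[.614,.1775,.094]))
E
```

```text
(-0.24326454102993011, 0.9231745600700378, (6, 40), (22, 15))
[-1.28595861 -3.61247443 10.08618352] [346.13072943 216.93961365] [347.05142454 210.48668171] [346.58808905 213.73408943]
```

The tab is rising (5 px, about 15 mm) and the force is as expected. I'll go on to the stop.

{"name": "arm_command", "arguments": {
  "motion": [
    [[0, 0, 3, 0, 0], [0, 0, 6, 0, 0], [0, 0, 9, 0, 0], [0, 0, 11, 0, 0], [0, 0, 12, 0, 0], [0, 0, 12, 0, 0]]
  ]
}}

```text
t: 18.57
tcp_pos: [0.6403, -0.0672, 0.1044]
ee_rot: [3.14, 0.0, 1.684]
ft_force: [-5.3, -1.8, 21.9]
gripper_width: 0.0001
finger_force: 10.6
```

{"name": "arm_command", "arguments": {
  "motion": [
    [[0, 0, 1, 0, 0], [0, 0, 1.5, 0, 0], [0, 0, 1.5, 0, 0], [0, 0, 1.5, 0, 0]]
  ]
}}

```text
t: 18.9
tcp_pos: [0.6403, -0.0671, 0.1039]
ee_rot: [3.14, 0.0, 1.684]
ft_force: [-6.9, -1.1, 26.9]
gripper_width: 0.0007
finger_force: 13.5
```

```bash
python3 - <<'E'
from h import *
f=lambda n:cv2.imread(f'pics/{n}.png')
st=env.get_state(); print(st['t'],st['tcp_pos'],st['ft_force'])
t=imaging.snapshot('top'); s=imaging.snapshot('scene'); cv2.imwrite('pics/scene18.png',s); cv2.imwrite('pics/top18.png',t)
def m(a,b,x,y,w,h):
  r=cv2.matchTemplate(cv2.resize(b[y-15:y+h+15,x-15:x+w+15],None,fx=4,fy=4,interpolation=2),cv2.resize(a[y:y+h,x:x+w],None,fx=4,fy=4,interpolation=2),5)
  _,q,_,p=cv2.minMaxLoc(r); return q.__round__(3),(np.array(p)/4-15)
a=f('scene16')
print('ring',m(a,s,330,207,32,22)); print('cheeks',m(a,s,303,222,25,35)); print('cap',m(a,s,278,255,30,35)); print('spool',m(f('scene0'),s,172,190,30,28),'meter',m(f('scene0'),s,298,272,75,40),'wire',m(f('scene0'),s,165,280,45,42),'jar',m(f('scene0'),s,115,184,28,28))
E
```

```text
18.9 [ 0.64032068 -0.06712016  0.10392095] [-6.94798044 -1.10546144 26.92241196]
ring (0.924, array([ 2.5, -7. ]))
cheeks (0.637, array([0.25, 1.  ]))
cap (0.994, array([0., 0.]))
spool (1.0, array([0., 0.])) meter (0.988, array([0., 0.])) wire (0.998, array([0., 0.])) jar (1.0, array([0., 0.]))
```

The handle is on its stop: 5 N more moved it only 0.5 mm. The ring is up 7 px, about 20 mm, and the bystanders checked are unmoved. I'll hold briefly, then hand in.

{"name": "arm_command", "arguments": {
  "motion": [
    [[0, 0, 0, 0, 0], [0, 0, 0, 0, 0], [0, 0, 0, 0, 0], [0, 0, 0, 0, 0], [0, 0, 0, 0, 0], [0, 0, 0, 0, 0]]
  ]
}}

```text
t: 19.5
tcp_pos: [0.6403, -0.0671, 0.1039]
ee_rot: [3.14, 0.0, 1.684]
ft_force: [-5.7, -1.0, 26.5]
gripper_width: 0.0006
finger_force: 13.5
```

```bash
python3 -c "
from plant import env
s=env.get_state(); print(s['tcp_pos'],s['ft_force']); print(env.close_job())"
```

```text
[ 0.64034484 -0.06710483  0.10389575] [-5.67376292 -1.02304373 26.45978245]
the job is handed in; nothing more can be done
None
```

Job handed in at 19.5 s: the cap is down in the dish, the jack is centred under the lift point, and its handle is held on its stop at about 26 N with the supply raised roughly 20 mm; hand-in returned no verdict.

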